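# Wipe the polishing plate, load the inserts and shut the keeper

### The arm

A 7-joint arm with a two-finger parallel gripper is mounted at the origin on the work surface. World frame = base frame: x ahead of the robot, y to its left, z up, the work surface at z = 0. Lengths are in mm, angles in rad, forces in N, time in s.
With the tool pointing down it reaches from about 400 to 875 mm from the base axis. Payload 19.3 kg.
Tool frame: the origin (TCP) lies at the very end of the fingers, on their centre line; the grasp point (between the pads) lies 19 mm behind it (grip_point_offset is the z of the grasp point in the tool frame, in mm); z points along the fingers, y is the line along which they close (so a half turn about z gives the same grasp; the last joint's range is limited). The gripper opens to 85 mm and grips with 20 to 120 N. Pads are 22 mm wide; open, the fingers measure 114 mm over their backs; the gripper's body (76 mm by 85 mm) begins 54 mm behind the grasp point. The pads swing forward as they close: fully open they stand 13 mm farther back than shut.
Start: joints at [-1.369, 0.521, -0.036, 1.599, 0.021, 1.021, -0.113], TCP at [167.81, 602.042, 231.291] pointing down, gripper open.
Joint ranges: [-2.91, 2.91], [-0.3, 2.13], [-1.5, 1.42], [0.17, 2.43], [-1.26, 4.41], [0.16, 1.93], [-2.52, 2.52]. Speed limits (rad/s): [1.89, 1.89, 2.39, 2.39, 3.01, 3.01, 3.01].

### API

Orientations are given as a 3x3 rotation matrix whose columns are the frame's x, y, z axes.
In Python, from workcell import movep, movel, goto_joints, open_gripper, clamp, wait, inverse_kinematics, read_state, camera, PlanningError, finish_job, grip_point_offset gives the robot as it stands. Calls block until the motion is done:
- movep(position, orientation): joint-space move of the TCP to a pose.
- movel(position, frame=None, max_speed=150, guard=None): straight line of the TCP; frame=None keeps the orientation; max_speed is the mean speed in mm/s. With guard (N) it stops when the force on the tool has changed by that much, and returns True; else False.
- goto_joints(angles): joint-space move.
- open_gripper() and clamp(): open the fingers fully, or close them until they stop; the grip force is fixed at half the most.
- wait(seconds).
- inverse_kinematics(position, orientation): joint angles nearest the present ones, or None.
- read_state(): the state.
- camera(name): name is "scene" or "top" or "wrist"; returns a dict with "image" (420x560x3 uint8, blue, green, red), "range_z" (420x560 float32, mm along the optical axis (not along the pixel's ray), 0 where there is no reading), "fx", "fy", "cx", "cy" (pixels), "cam_to_world" (4x4, takes a point from camera to world coordinates). Camera axes: x right, y up, looking along -z (the intrinsics and any distortion apply to the point x, -y, -z); pixel columns grow to the right and rows downward; lengths in mm; the calibration is good to about 2 mm. The wrist camera is an equidistant fisheye: a pixel r from the principal point sees the ray r / f radians off the axis. A picture is of the moment at which its call begins.
A pose or a line that the arm cannot do raises PlanningError and nothing moves.
- finish_job(): hands the job in; it is judged then, once.
The state is a dict: "time": time; "qpos": joint angles; "qvel": joint speeds; "joint_efforts": joint torques, N m; "eef_pos": TCP position; "tool_rot": TCP orientation; "ft_force": force on the tool from outside, world axes, zero at the start; "torque": the same for the moment, N m; "finger_gap": finger opening in mm; "gripper_force": force on a finger pad.
Only numpy, scipy, OpenCV 4.12 (cv2) and the standard library are available. Lean on these libraries where they do the work, as an engineer would, in place of code of your own. Each camera call takes 0.05 s, during which the arm holds its last target. There are 200 camera calls.

### The job

Take the scraper block and wipe every loose stone chip off the steel plate into the trough at its open end, never touching the chips with the gripper, and stand the scraper back upright on the middle of its cork pad, lined up with it. Once the chips are gone, lay every steel insert flat on the plate, one to a lane and lengthwise along it, with its middle under where the keeper bar will cross. When all are loaded, swing the keeper bar over them until it is fully home behind its sprung ball, and leave the other things on the bench alone.

Things in the scene. Friction and masses are not known exactly. Their poses are not given: they have to be found in the camera images.
- fixture: fixed polishing fixture: dark steel plate 190 (x) x 220 (y) mm, y=-120 to +100, top 24 mm above the bench. Blue guards 6 mm thick, tops 12 mm above the plate, along x=+-98 and y=-123; the +y end is open to the trough. Grey posts at x=-118 (hinge) and x=+118 (catch). Engraved lines bound three lanes along y, centred on x=-52, 0, +52. Origin on the bench where the shut keeper crosses the middle lane
- trough (a point): middle of the chip trough's yellow floor, 4 mm above the bench, at the fixture's x=0, y=135; the floor is 190 (x) x 70 (y) mm, 20 mm below the plate, open to the plate, with a blue outer wall 42 mm high
- keeper (a joint): red keeper bar, 268 x 18 mm, underside 55 and top 67 mm above the bench, on a vertical hinge. 0 = shut, along the fixture's x over the plate, its tip home past the sprung brass ball on the catch post; grows as it opens (clockwise from above) to 1.5 to 1.75 rad, outside the side guard, towards the fixture's -y. The last 0.2 rad need a firm push past the ball
- keeper_hinge (a point): the keeper's hinge axis, 61 mm above the bench
- keeper_knob (a point): black round upright knob on the keeper, 20 mm diameter, 38 mm tall (from 67 to 105 mm above the bench), 150 mm from the hinge axis; the point is 16 mm below its top
- scraper: scraper block: orange block 120 (x) x 52 (y) x 28 (z) mm with an upright wooden handle on its middle, 60 (x) x 24 (y) mm, from 28 to 89 mm above the underside. Origin at the centre of the underside, z up. About 0.36 kg
- pad: thin cork pad of the scraper, fixed, 190 (x) x 100 (y) mm, flush with the bench (z=0), origin at its centre
- chip1: loose chip of broken brick-red dressing stone, 30 x 18 x 13 mm, origin at the centre of its underside; may be absent
- chip2: loose chip of broken brick-red dressing stone, 30 x 18 x 13 mm, origin at the centre of its underside; may be absent
- chip3: loose chip of broken brick-red dressing stone, 30 x 18 x 13 mm, origin at the centre of its underside; may be absent
- chip4: loose chip of broken brick-red dressing stone, 30 x 18 x 13 mm, origin at the centre of its underside; may be absent
- chip5: loose chip of broken brick-red dressing stone, 30 x 18 x 13 mm, origin at the centre of its underside; may be absent
- chip6: loose chip of broken brick-red dressing stone, 30 x 18 x 13 mm, origin at the centre of its underside; may be absent
- chip7: loose chip of broken brick-red dressing stone, 30 x 18 x 13 mm, origin at the centre of its underside; may be absent
- insert1: bright steel insert with two copper-coloured bands, a square bar 100 (x, its length) x 26 x 26 mm, about 0.5 kg, origin at its centre; starts lying on the plywood board (8 mm thick); may be absent
- insert2: bright steel insert with two copper-coloured bands, a square bar 100 (x, its length) x 26 x 26 mm, about 0.5 kg, origin at its centre; starts lying on the plywood board (8 mm thick); may be absent
- insert3: bright steel insert with two copper-coloured bands, a square bar 100 (x, its length) x 26 x 26 mm, about 0.5 kg, origin at its centre; starts lying on the plywood board (8 mm thick); may be absent
- bushing: bystander: bronze bushing, 48 mm diameter, 45 mm tall, origin at its underside
- jar: bystander: sealed amber jar of compound, 60 mm diameter, 70 mm tall, origin at its underside
- loupe1: bystander: red plastic magnifier loupe, 46 mm diameter, 36 mm tall, origin at its underside
- loupe2: bystander: red plastic magnifier loupe, like loupe1
Not all that is in view belongs to the job. Leave any black, turquoise or yellow look-alike of the insert1 alone.

How it is judged (in metres and radians):
On the way, in this order (a step that is already met when the one before it is completed fails the run):
1. all chips lie in the trough, before any insert is on the plate (x of chip1 in the frame of fixture between -0.1 and 0.1 m and y of each of chip1, chip2, chip3, chip4, chip5, chip6, chip7 in the frame of fixture below 0.174 m and z of each of chip1, chip2, chip3, chip4, chip5, chip6, chip7 in the frame of fixture below 0.04 m and (y of chip1 in the frame of fixture above 0.101 m or (y of chip1 in the frame of fixture above 0.094 m and z of chip1 in the frame of fixture below 0.022 m)) and x of chip2 in the frame of fixture between -0.1 and 0.1 m and (y of chip2 in the frame of fixture above 0.101 m or (y of chip2 in the frame of fixture above 0.094 m and z of chip2 in the frame of fixture below 0.022 m)) and x of chip3 in the frame of fixture between -0.1 and 0.1 m and (y of chip3 in the frame of fixture above 0.101 m or (y of chip3 in the frame of fixture above 0.094 m and z of chip3 in the frame of fixture below 0.022 m)) and x of chip4 in the frame of fixture between -0.1 and 0.1 m and (y of chip4 in the frame of fixture above 0.101 m or (y of chip4 in the frame of fixture above 0.094 m and z of chip4 in the frame of fixture below 0.022 m)) and x of chip5 in the frame of fixture between -0.1 and 0.1 m and (y of chip5 in the frame of fixture above 0.101 m or (y of chip5 in the frame of fixture above 0.094 m and z of chip5 in the frame of fixture below 0.022 m)) and x of chip6 in the frame of fixture between -0.1 and 0.1 m and (y of chip6 in the frame of fixture above 0.101 m or (y of chip6 in the frame of fixture above 0.094 m and z of chip6 in the frame of fixture below 0.022 m)) and x of chip7 in the frame of fixture between -0.1 and 0.1 m and (y of chip7 in the frame of fixture above 0.101 m or (y of chip7 in the frame of fixture above 0.094 m and z of chip7 in the frame of fixture below 0.022 m)) and horizontal distance between each of insert1, insert2, insert3 and fixture above 0.17 m), for 0.2 s.
2. all inserts lie flat in place on the plate, the keeper still open (x of insert1 in the frame of fixture between -0.085 and 0.085 m and y of insert1 in the frame of fixture between -0.03 and 0.03 m and z of insert1 in the frame of fixture between 0.032 and 0.042 m and angle between the x axis of each of insert1, insert2, insert3 and the y axis of fixture, either way round below 0.26 rad and angle between insert1's own x axis and vertical between 1.47 and 1.67 rad and x of insert2 in the frame of fixture between -0.085 and 0.085 m and y of insert2 in the frame of fixture between -0.03 and 0.03 m and z of insert2 in the frame of fixture between 0.032 and 0.042 m and angle between insert2's own x axis and vertical between 1.47 and 1.67 rad and x of insert3 in the frame of fixture between -0.085 and 0.085 m and y of insert3 in the frame of fixture between -0.03 and 0.03 m and z of insert3 in the frame of fixture between 0.032 and 0.042 m and angle between insert3's own x axis and vertical between 1.47 and 1.67 rad and value of joint keeper above 0.6 rad), for 0.2 s.
3. the keeper is shut into its detent (value of joint keeper below 0.04 rad), for 0.3 s.
At the end, for the whole second after the job is handed in: Chips in the trough; inserts flat on the plate, middles within 30 mm of the line under the shut keeper, within 15 degrees of the lanes; keeper below 0.04 rad; scraper upright on its pad within 30 mm (along), 25 mm (across) and 17 degrees; all at rest (x of chip1 in the frame of fixture between -0.1 and 0.1 m and y of each of chip1, chip2, chip3, chip4, chip5, chip6, chip7 in the frame of fixture below 0.174 m and z of each of chip1, chip2, chip3, chip4, chip5, chip6, chip7 in the frame of fixture below 0.04 m and (y of chip1 in the frame of fixture above 0.101 m or (y of chip1 in the frame of fixture above 0.094 m and z of chip1 in the frame of fixture below 0.022 m)) and x of chip2 in the frame of fixture between -0.1 and 0.1 m and (y of chip2 in the frame of fixture above 0.101 m or (y of chip2 in the frame of fixture above 0.094 m and z of chip2 in the frame of fixture below 0.022 m)) and x of chip3 in the frame of fixture between -0.1 and 0.1 m and (y of chip3 in the frame of fixture above 0.101 m or (y of chip3 in the frame of fixture above 0.094 m and z of chip3 in the frame of fixture below 0.022 m)) and x of chip4 in the frame of fixture between -0.1 and 0.1 m and (y of chip4 in the frame of fixture above 0.101 m or (y of chip4 in the frame of fixture above 0.094 m and z of chip4 in the frame of fixture below 0.022 m)) and x of chip5 in the frame of fixture between -0.1 and 0.1 m and (y of chip5 in the frame of fixture above 0.101 m or (y of chip5 in the frame of fixture above 0.094 m and z of chip5 in the frame of fixture below 0.022 m)) and x of chip6 in the frame of fixture between -0.1 and 0.1 m and (y of chip6 in the frame of fixture above 0.101 m or (y of chip6 in the frame of fixture above 0.094 m and z of chip6 in the frame of fixture below 0.022 m)) and x of chip7 in the frame of fixture between -0.1 and 0.1 m and (y of chip7 in the frame of fixture above 0.101 m or (y of chip7 in the frame of fixture above 0.094 m and z of chip7 in the frame of fixture below 0.022 m)) and x of insert1 in the frame of fixture between -0.085 and 0.085 m and y of insert1 in the frame of fixture between -0.03 and 0.03 m and z of insert1 in the frame of fixture between 0.032 and 0.042 m and angle between the x axis of each of insert1, insert2, insert3 and the y axis of fixture, either way round below 0.26 rad and angle between insert1's own x axis and vertical between 1.47 and 1.67 rad and x of insert2 in the frame of fixture between -0.085 and 0.085 m and y of insert2 in the frame of fixture between -0.03 and 0.03 m and z of insert2 in the frame of fixture between 0.032 and 0.042 m and angle between insert2's own x axis and vertical between 1.47 and 1.67 rad and x of insert3 in the frame of fixture between -0.085 and 0.085 m and y of insert3 in the frame of fixture between -0.03 and 0.03 m and z of insert3 in the frame of fixture between 0.032 and 0.042 m and angle between insert3's own x axis and vertical between 1.47 and 1.67 rad and x of scraper in the frame of pad between -0.03 and 0.03 m and y of scraper in the frame of pad between -0.025 and 0.025 m and z of scraper in the frame of pad between -0.004 and 0.006 m and angle between scraper's own z axis and vertical below 0.1 rad and angle between the x axis of scraper and the x axis of pad, either way round below 0.3 rad and value of joint keeper below 0.04 rad and linear speed of each of scraper, insert1, insert2, insert3 below 0.02 m/s); the robot touches nothing.
It fails at once if a bystander was moved more than 30 mm (distance of any of bushing, jar, loupe1, loupe2 from where it was at the start of the episode above 0.03 m).
It fails at once if a chip was touched with the fingers (contact force between the fingers and chip1 above 1.5 N or contact force between the fingers and chip2 above 1.5 N or contact force between the fingers and chip3 above 1.5 N or contact force between the fingers and chip4 above 1.5 N or contact force between the fingers and chip5 above 1.5 N or contact force between the fingers and chip6 above 1.5 N or contact force between the fingers and chip7 above 1.5 N).
Of chip1, chip2, chip3, chip4, chip5, chip6, chip7 only 4 to 7 are there at a start; the rules pass over those that are not, and their reading is None.
Of insert1, insert2, insert3 only 2 to 3 are there at a start; the rules pass over those that are not, and their reading is None.
At some moment in a run one of scraper may be knocked a few centimetres aside while the robot is not near it.
Once in a run the grip may slacken for a moment while it holds something.
It also fails if it takes over 200 s, if anything falls off the work surface, if the arm or the gripper's body presses on something with over 40 N, if the wrist force passes 120 N, or if a joint passes its speed limit or range.

## Working session

There is one attempt and no reset: what is moved stays moved. The work goes in short steps, each a Python script; the robot and the scene stay as the last script left them, time stands still between calls to the robot, and variables do not carry over. Pictures are saved under pics/ and viewed, at most 14 in all, crops included, and the job is handed in when it is done.

```bash
ls; mkdir -p pics
python3 - <<'E'
from workcell import *
import cv2, numpy as np
for n in ("top","scene"):
    c=camera(n); cv2.imwrite(f"pics/{n}0.png",c["image"]); np.savez(f"{n}0.npz",**c)
    print(n,c["fx"],c["fy"],c["cx"],c["cy"],c["cam_to_world"].round(3).tolist())
s=read_state();print(s["time"],s["tool_rot"],grip_point_offset,s["finger_gap"])
E
```

```text
pics
top 446.2628611235594 446.2628611235594 279.66451882815085 202.2753417183493 [[0.013, 0.999, -0.038, 440.873], [-1.0, 0.012, -0.027, -118.377], [-0.027, 0.039, 0.999, 1420.816], [0.0, 0.0, 0.0, 1.0]]
scene 445.9652370439406 445.9652370439406 282.2932182874864 207.0816387160435 [[0.191, -0.651, 0.735, 1343.862], [0.981, 0.112, -0.156, -272.314], [0.019, 0.751, 0.66, 821.206], [0.0, 0.0, 0.0, 1.0]]
0.1 [[-9.63306311e-01  2.68404401e-01 -1.67814937e-04]
 [ 2.68404435e-01  9.63305820e-01 -9.78511739e-04]
 [-1.00979753e-04 -9.87648807e-04 -9.99999507e-01]] -18.700000000000003 85.46608708941682
```

View pics/top0.png

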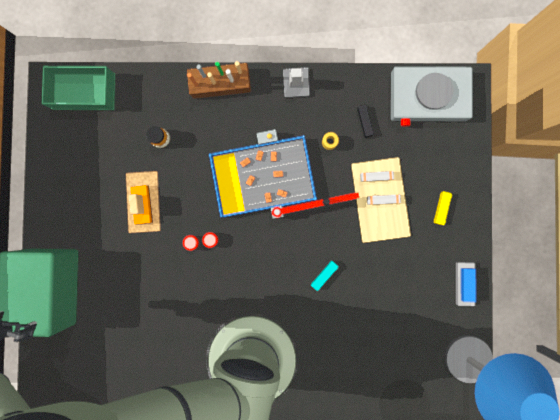

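View pics/scene0.png

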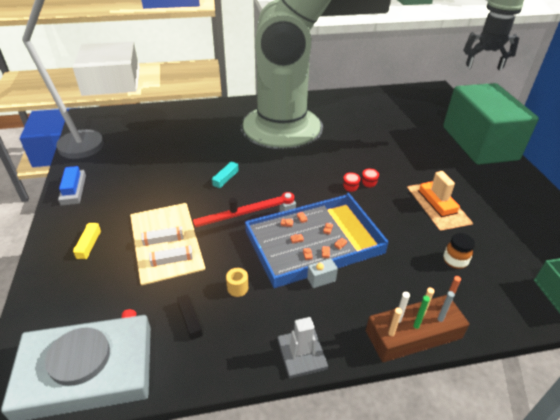

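The top view shows the fixture around (262,176) with seven chips. The scraper is on its cork pad at (140,204), and two inserts lie on the board at (380,177) and (384,200). The keeper runs from its hinge at (278,212) to its tip at (358,196). The black (366,122), yellow (443,208) and turquoise (324,276) bars are look-alikes, so I'll leave them alone. The loupes are at (190,242) and (209,240), the jar at (158,137), and the bushing at (331,141).

```bash
cat > h.py <<'E'
import numpy as np, cv2
def cloud(c):
    z=c["range_z"].astype(float); v,u=np.indices(z.shape)
    p=np.stack([(u-c["cx"])/c["fx"]*z,-(v-c["cy"])/c["fy"]*z,-z],-1)
    M=np.array(c["cam_to_world"]); return p@M[:3,:3].T+M[:3,3]
def hsv(c): return cv2.cvtColor(c["image"],cv2.COLOR_BGR2HSV).astype(int)
def inbox(P,x,y): return (P[...,0]>x[0])&(P[...,0]<x[1])&(P[...,1]>y[0])&(P[...,1]<y[1])
def rect(pts):
    return cv2.minAreaRect(pts[:,:2].astype(np.float32))
def blobs(mask,P,mina=6):
    n,l,st,_=cv2.connectedComponentsWithStats(mask.astype(np.uint8))
    out=[]
    for i in range(1,n):
        if st[i,4]>=mina:
            m=l==i; v,u=np.nonzero(m); out.append((st[i,4],(u.mean().round(1),v.mean().round(1)),P[m].mean(0).round(1),rect(P[m])))
    return out
E
python3 - <<'E'
from h import *
for n in ("top","scene"):
    c=dict(np.load(n+"0.npz")); P=cloud(c); H=hsv(c); h,s,v=H[...,0],H[...,1],H[...,2]
    ok=(c["range_z"]>0)&(P[...,2]<140)&(P[...,0]>200)&(P[...,0]<860)
    print(n)
    for name,m in dict(blue=(h>100)&(h<125)&(s>120)&(v>60),yellow=(h>22)&(h<32)&(s>180)&(v>100),red=((h<3)|(h>176))&(s>180)&(v>80),
        orange=(h>9)&(h<20)&(s>190)&(v>120),chip=(h>=4)&(h<12)&(s>100)&(s<200)&(v>90),
        light=(s<40)&(v>130)).items():
        for b in blobs(m&ok,P,8): print(name,b[0],b[1],b[2],np.round(b[3][0],1),np.round(b[3][1],1),round(b[3][2],1))
c=dict(np.load("top0.npz"))
cv2.imwrite("pics/crop0.png",cv2.resize(c["image"][115:250,120:420],None,fx=2.66,fy=2.66,interpolation=cv2.INTER_CUBIC))
E
```

```text
top
blue 792 (np.float64(259.4), np.float64(174.6)) [580.3 -16.1  30.8] [578.2 -22.2] [212.8 314.5] 11.4
blue 510 (np.float64(468.4), np.float64(284.9)) [ 249.3 -658.5   39.6] [ 249.7 -668.1] [99.6 60.1] 0.4
yellow 1225 (np.float64(228.5), np.float64(183.2)) [554.1  84.2   5.5] [554.7  83.6] [186.6  71.3] 11.2
yellow 393 (np.float64(442.5), np.float64(207.7)) [ 483.7 -586.8   21.3] [ 484.5 -593.4] [ 39.7 106.7] 75.9
red 42 (np.float64(405.0), np.float64(122.3)) [ 746.2 -465.9   40.3] [ 747. -467.] [27.1 18.6] 88.4
red 12 (np.float64(273.2), np.float64(211.9)) [463.1 -62.7  70.7] [463.8 -62.4] [21.3  8.2] 8.5
red 10 (np.float64(187.5), np.float64(236.1)) [384.  211.1   9.3] [383.5 213. ] [ 6.  34.1] 25.9
red 9 (np.float64(196.7), np.float64(238.8)) [376.3 179.8  18.5] [376.8 180. ] [22.5  5.2] 36.5
orange 31 (np.float64(162.7), np.float64(139.2)) [686.1 286.7  46.3] [687.9 288.4] [15.9 44.5] 63.3
orange 190 (np.float64(146.9), np.float64(204.3)) [483.1 338.6  24.1] [482.8 344.5] [114.7  23.4] 7.1
chip 24 (np.float64(193.6), np.float64(80.9)) [853.9 181.3  99.9] [854.  181.3] [3.9 9.2]
[... 6431 characters left out ...]
(154.9), np.float64(272.9)) [ 616.1 -420.3    6.1] [ 618.  -419.7] [25.  4.] 9.7
light 17 (np.float64(405.0), np.float64(292.7)) [769.9 144.1  -1.6] [770.6 143.4] [10.6 20.2] 6.4
light 5484 (np.float64(82.0), np.float64(344.6)) [ 813.8 -544.2   52.2] [ 791.  -559.2] [264.3 138. ] 90.0
light 13 (np.float64(304.0), np.float64(317.9)) [ 795.7 -101.4   -1.2] [ 795.3 -101.5] [ 6.  26.3] 10.2
light 16 (np.float64(314.8), np.float64(335.1)) [849.7 -91.8  12.5] [847.9 -91.8] [21.3  3.7] 1.3
light 100 (np.float64(285.0), np.float64(339.1)) [ 847.8 -154.4   12.1] [ 848.6 -152.5] [21.1 26.7] 2.3
light 12860 (np.float64(423.5), np.float64(395.2)) [ 695.7  414.8 -751.4] [726.3 274.7] [1492.8  225. ] 90.0
```

View pics/crop0.png

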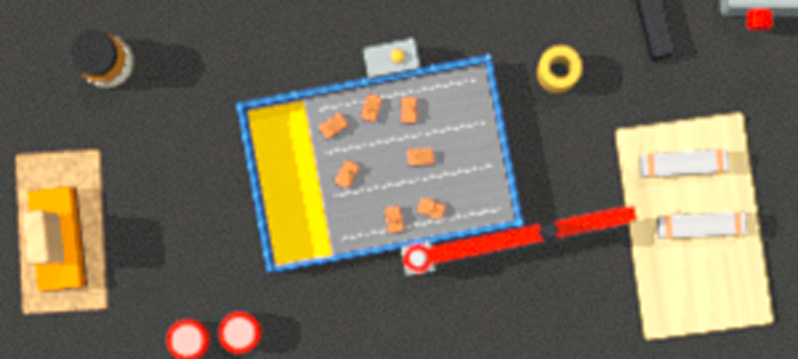

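The crop confirms seven brick-red chips, two bright inserts with copper bands on the board, and the keeper open. The fixture is turned about 11.2° with its origin near (581,-49), and the hinge checks out at (464,-72). Next I'll hover over the scraper for a close look and read the catch-post and keeper geometry.

```bash
cat >> h.py <<'E'
A=np.deg2rad(11.2); O=np.array([580.8,-49.0])
XF=np.array([np.cos(A),np.sin(A)]); YF=np.array([-np.sin(A),np.cos(A)])
def fx(x,y): return O+x*XF+y*YF
def tofx(p): d=np.asarray(p)[...,:2]-O; return np.stack([d@XF,d@YF],-1)
def R(a): return np.array([[-np.cos(a),-np.sin(a),0],[-np.sin(a),np.cos(a),0],[0,0,-1.]])  # tool y = (-sin a, cos a)
def wcloud(c):
    z=c["range_z"].astype(float); v,u=np.indices(z.shape)
    a=(u-c["cx"])/c["fx"]; b=(v-c["cy"])/c["fy"]; t=np.hypot(a,b)+1e-9
    k=np.tan(np.minimum(t,1.4))/t
    p=np.stack([a*k*z,-b*k*z,-z],-1); M=np.array(c["cam_to_world"]); return p@M[:3,:3].T+M[:3,3]
E
python3 - <<'E'
from h import *; from workcell import *
c=dict(np.load("top0.npz")); P=cloud(c); F=tofx(P)
for nm,b in dict(catch=(102,140,-40,40),hinge=(-140,-103,-25,25)).items():
    m=(F[...,0]>b[0])&(F[...,0]<b[1])&(F[...,1]>b[2])&(F[...,1]<b[3])&(P[...,2]>20)
    print(nm,F[m].min(0),F[m].max(0),np.percentile(P[m][:,2],[5,50,95]))
m=(F[...,0]<-60)&(F[...,0]>-250)&(F[...,1]<-30)&(F[...,1]>-320)&(P[...,2]>54)&(P[...,2]<130)
H=hsv(c);print("keeper",rect(P[m]),"knob",P[m&(P[...,2]>85)].mean(0),F[m&(P[...,2]>85)].mean(0),tofx(np.array(rect(P[m])[0])))
movep([480,350,270],R(np.deg2rad(4)))
c=camera("wrist"); np.savez("w1.npz",**c); cv2.imwrite("pics/w1.png",c["image"])
print(read_state()["eef_pos"],read_state()["qpos"],np.array(c["cam_to_world"]).round(3).tolist())
E
```

```text
catch [102.18693592 -39.89476047] [134.01966516  18.54873283] [43.4707202  48.3713705  57.50284722]
hinge [-136.49249495  -24.72461881] [-103.00357814   16.94501907] [51.35615587 69.46655486 75.60383952]
keeper ((494.291748046875, -210.6523895263672), (18.25133514404297, 223.29074096679688), 12.467411041259766) knob [ 495.65988258 -218.43599649  105.16593695] [-116.42892796 -149.67197878] [-116.25916274 -141.77087069]
[479.19190178 351.13169061 269.86057361] [-0.71129958  0.43411789 -0.02894505  1.63960014  0.01336805  1.0682028
  0.89811212] [[-0.07, -0.96, -0.273, 409.629], [0.998, -0.068, -0.019, 346.386], [-0.0, -0.273, 0.962, 412.431], [0.0, 0.0, 0.0, 1.0]]
```

View pics/w1.png

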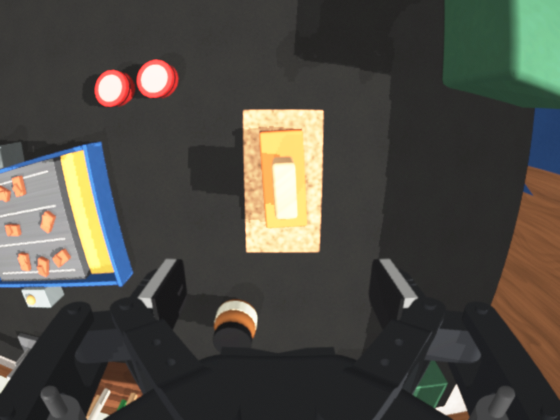

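The wrist view shows the cork pad centred at about (283,181), with the orange block and its handle (285,190) standing on it, turned slightly. The trough is to the left and the jar is at (235,320).

Run:
```python
from h import *
for n,f in (("w1",wcloud),("top0",cloud)):
    c=dict(np.load(n+".npz")); P=f(c); H=hsv(c); h,s,v=H[...,0],H[...,1],H[...,2]
    b=inbox(P,(380,580),(290,430))
    o=b&(h>9)&(h<22)&(s>150)&(v>100)&(P[...,2]>20)&(P[...,2]<36); t=b&(P[...,2]>75)&(P[...,2]<110); pd=b&(P[...,2]<12)&(s>50)&(h>5)&(h<30)&(v>90)
    for nm,m in (("block",o),("handle",t),("pad",pd),("padblk",pd|(b&(P[...,2]>12)&(P[...,2]<36)))): print(n,nm,m.sum(),rect(P[m]),np.median(P[m],0))
```

```text
w1 block 598 ((472.09765625, 336.8778991699219), (43.44111633300781, 118.18165588378906), 74.1019515991211) [475.68752509 338.85453103  27.57778439]
w1 handle 1332 ((482.89825439453125, 358.95574951171875), (60.57254409790039, 24.09079360961914), 7.487834930419922) [480.65284676 358.73357943  88.43662627]
w1 pad 6255 ((489.35003662109375, 359.0517578125), (186.84744262695312, 104.02324676513672), 3.8770737648010254) [476.26594503 354.9544938    0.51559703]
w1 padblk 8957 ((489.35003662109375, 359.0517578125), (186.84744262695312, 104.02324676513672), 3.8770737648010254) [472.45157754 355.0549697    1.01436194]
top0 block 242 ((482.2911071777344, 359.7996826171875), (120.11327362060547, 53.856300354003906), 7.301039218902588) [464.74126862 345.22113637  28.50057762]
top0 handle 180 ((482.4482727050781, 359.3271789550781), (58.98452377319336, 25.506288528442383), 8.525960922241211) [481.43257059 356.84270508  89.28180271]
top0 pad 1181 ((488.37884521484375, 360.3556823730469), (190.4167938232422, 110.53966522216797), 3.956289052963257) [494.25406323 344.15987455   2.40326443]
top0 padblk 1628 ((488.37884521484375, 360.3556823730469), (190.4167938232422, 110.53966522216797), 3.956289052963257) [488.9764188  347.07346626   3.94307671]
```

```bash
cat >> h.py <<'E'
def p3(xy,z): return [float(xy[0]),float(xy[1]),float(z)]
E
python3 - <<'E'
from h import *; from workcell import *
a=np.deg2rad(7.4)
movep(p3((482.6,359.2),140),R(a)); movel(p3((482.6,359.2),42),max_speed=120)
s=read_state(); print(s["eef_pos"],s["time"])
clamp(); s=read_state(); print(s["finger_gap"],s["gripper_force"],s["eef_pos"])
movel(p3((482.6,359.2),118)); s=read_state(); print(s["finger_gap"],s["ft_force"])
movel(p3(fx(-30,-85),118),R(A)); s=read_state(); print(s["finger_gap"],s["eef_pos"],tofx(s["eef_pos"]),s["time"])
c=camera("wrist"); np.savez("w2.npz",**c); cv2.imwrite("pics/w2.png",c["image"])
E
```

```text
[483.02660852 359.5279799   42.82487992] 3.1917
23.474911101833232 61.83092951774597 [482.67619565 359.28086968  42.17884612]
23.364516246321298 [ 0.27627427 -0.3702644  -3.75698649]
23.165652505358388 [ 567.89462783 -137.8956608   118.02262007] [-29.92618236 -84.69599016] 7.95
```

View pics/w2.png

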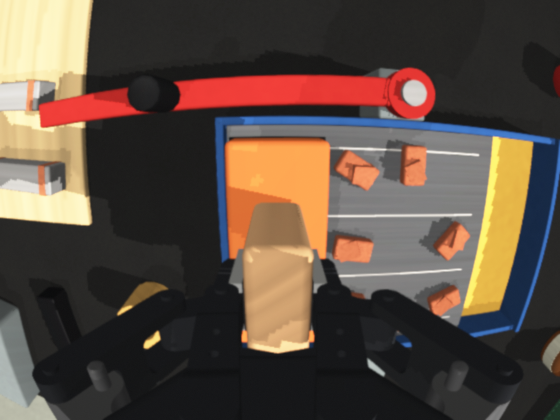

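The scraper is held square over the plate: block at (278,190), blue guards at (220,200) and (380,125), and the chips all ahead of it to the right. I'll check the fixture pose against the guards before lowering.

Run:
```python
from h import *
c=dict(np.load("w2.npz")); P=wcloud(c); F=tofx(P); H=hsv(c); h,s,v=H[...,0],H[...,1],H[...,2]
m=(h>100)&(h<125)&(s>120)&(v>50)&(P[...,2]>33)&(P[...,2]<40)
g=m&(abs(F[...,0]+98)<12)&(F[...,1]<95)&(F[...,1]>-110); x=F[g]; print("x guard",np.median(x,0),np.polyfit(x[:,1],x[:,0],1),np.median(P[g][:,2]))
g=m&(abs(F[...,1]+123)<12)&(abs(F[...,0])<85); x=F[g]; print("y guard",np.median(x,0),np.polyfit(x[:,0],x[:,1],1))
g=(s<40)&(abs(F[...,0])<85)&(F[...,1]>-55)&(F[...,1]<90)&(P[...,2]>15)&(P[...,2]<30); print("plate z",np.median(P[g][:,2]))
o=(h>9)&(h<22)&(s>150)&(v>90)&(P[...,2]>90)&(P[...,2]<115)&(abs(F[...,0])<100);print("block",o.sum(),F[o].min(0),F[o].max(0),np.median(P[o][:,2]))
g=((s<60)&(P[...,2]>40)&(P[...,2]<60)&(F[...,0]>100)&(F[...,0]<140)&(abs(F[...,1])<50)); print("catch",g.sum(), F[g].min(0) if g.any() else 0,F[g].max(0) if g.any() else 0)
```

```text
x guard [-98.97156033 -25.03914487] [-1.30703635e-03 -9.90128160e+01] 35.87965097504053
y guard [ -44.47313968 -124.78376822] [ 1.43499156e-03 -1.24734041e+02]
plate z 23.831747941253866
block 8579 [ -89.60053522 -109.92615073] [ 29.32471002 -58.54137333] 103.71505755787098
catch 102 [100.70524576  -4.08650609] [125.23507759  16.28724942]
```

```bash
cat >> h.py <<'E'
O=O-0.7*XF-1.2*YF
E
cat > sweep.py <<'E'
from h import *; from workcell import *
import sys
def sweep(x,y1=91,h=118):
    movel(p3(fx(x,-84),h),R(A)); hit=movel(p3(fx(x,-84),62),max_speed=50,guard=6)
    z=read_state()["eef_pos"][2]; print("hit",hit,z,read_state()["finger_gap"]); z=min(max(z+1,66.5),69)
    movel(p3(fx(x,-84),z),max_speed=50); movel(p3(fx(x,y1),z),max_speed=70)
    s=read_state(); print(tofx(s["eef_pos"]),s["eef_pos"][2],s["finger_gap"],s["ft_force"])
    wait(0.3); movel(p3(fx(x,y1),h)); print(read_state()["time"])
for x in map(float,sys.argv[1:]): sweep(x)
c=camera("top"); np.savez("t2.npz",**c); i=c["image"][120:250,180:420]
cv2.imwrite(f"pics/t2.png",cv2.resize(i,None,fx=3,fy=3,interpolation=cv2.INTER_CUBIC))
E
python3 sweep.py -31
```

```text
hit True 65.72523148699264 23.536842417838947
[-31.00261249  90.77211047] 66.72608822753182 23.266612316215877 [-0.03966691 -0.92868863 -2.55141962]
12.8917
```

View pics/t2.png

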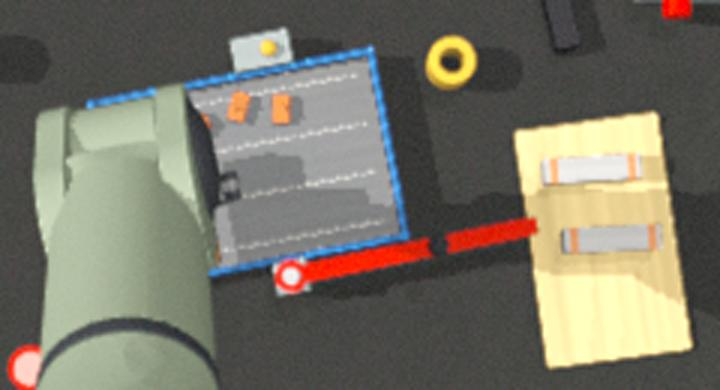

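The remaining chips are in the +x lane at (238,105), (281,108) and (205,122). The orange speck at (215,257) could be the raised block's corner or a chip by the hinge-side guard. I'll do the second pass, then look with the wrist camera.

```bash
python3 sweep.py 31
python3 - <<'E'
from h import *; from workcell import *
movel(p3(fx(0,-80),150),R(A))
c=camera("wrist"); np.savez("w3.npz",**c); cv2.imwrite("pics/w3.png",c["image"])
E
```

```text
hit True 65.58639442283962 23.276938488965637
[30.98417935 90.74621406] 66.5877892676062 23.291890975447455 [ 0.02552682  0.16034202 -1.50051163]
18.9833
```

View pics/w3.png

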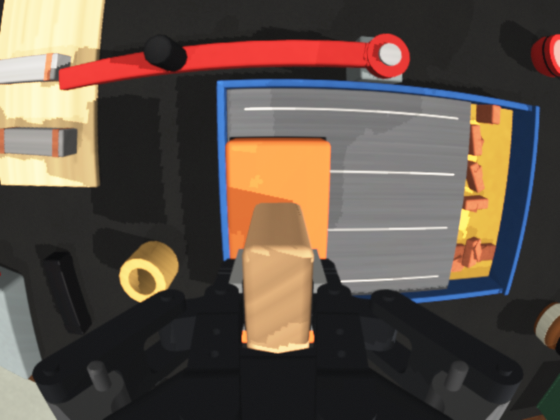

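The plate is bare. The chips are in the trough at (487,115), (477,140), (474,178) and (475,203), with a cluster around (470,250). I'll check their coordinates.

Run:
```python
from h import *; from workcell import *
movel(p3(fx(0,10),150),R(A))
c=camera("wrist"); np.savez("w4.npz",**c)
P=wcloud(c); F=tofx(P); H=hsv(c); h,s,v=H[...,0],H[...,1],H[...,2]
m=((h<13)|(h>175))&(s>90)&(v>60)&(F[...,1]>70)&(F[...,1]<180)&(abs(F[...,0])<105)&(P[...,2]<45)
n,l,st,_=cv2.connectedComponentsWithStats(m.astype(np.uint8))
for i in range(1,n):
    if st[i,4]>25: k=l==i; print(st[i,4],st[i,:4],F[k].min(0).round(),F[k].max(0).round(),F[k].mean(0).round(),np.percentile(P[k][:,2],[5,50,95]).round(1))
v,u=np.nonzero(m); a=c["image"][max(v.min()-25,0):v.max()+25,max(0,u.min()-25):u.max()+25]; print(a.shape)
cv2.imwrite("pics/w4.png",cv2.resize(a,None,fx=(f:=min(790/a.shape[1],590/a.shape[0])),fy=f,interpolation=cv2.INTER_CUBIC))
```

```text
414 [398  94  23  21] [-96. 116.] [-78. 140.] [-87. 120.] [11.  32.2 34.8]
480 [384 117  19  33] [-74. 102.] [-46. 118.] [-60. 109.] [12.5 21.3 22.8]
470 [383 157  23  33] [-39. 103.] [-11. 124.] [-26. 113.] [12.3 21.2 22.9]
438 [380 195  33  17] [ -3. 104.] [ 10. 132.] [  2. 117.] [11.2 21.2 22.6]
1283 [372 240  57  36] [39. 99.] [ 78. 161.] [ 57. 125.] [13.1 17.8 27.8]
(231, 106, 3)
```

View pics/w4.png

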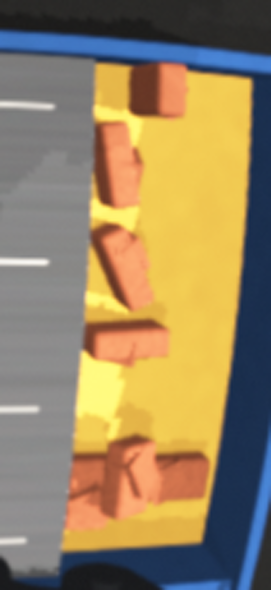

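All seven chips are in the trough: four singles plus a cluster of three, and one of the singles is standing on end. The plate is clean, so the scraper goes back on its pad.

Run:
```python
from h import *; from workcell import *
p=(488.9,359.5); a=np.deg2rad(3.9)
movel(p3(p,125),R(a)); hit=movel(p3(p,38),max_speed=60,guard=5); s=read_state(); print(hit,s["eef_pos"],s["finger_gap"],s["time"])
open_gripper(); movel(p3(p,170),max_speed=120)
# insert A hover
movep(p3((545,-375),240),R(np.deg2rad(4)+np.pi/2) if False else R(np.deg2rad(4)-np.pi/2)); print(read_state()["qpos"],read_state()["time"])
c=camera("wrist"); np.savez("w5.npz",**c); cv2.imwrite("pics/w5.png",c["image"])
c=camera("top"); np.savez("t3.npz",**c); P=cloud(c); t=inbox(P,(380,600),(290,430))&(P[...,2]>75)&(P[...,2]<110); print("handle",rect(P[t]))
```

```text
True [488.76890611 359.34496231  41.59365242] 23.087922096881844 25.375
[ 0.0837392   0.68248289  0.72215939  1.51118928 -0.47931653  1.13092568
  0.97277035] 29.8417
handle ((488.9202880859375, 360.4559326171875), (58.14521408081055, 25.281320571899414), 3.1056811809539795)
```

View pics/w5.png

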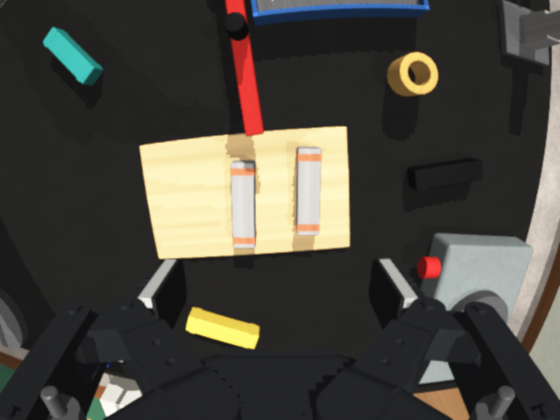

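The scraper is down on the pad centre. The wrist view shows both genuine inserts, bright steel with copper bands, at (309,190) = A and (244,204) = B. The black bar (445,173), yellow bar (222,327) and turquoise bar (72,55) have no bands, so they're decoys. Now I'll measure the inserts from this second viewpoint.

Run:
```python
from h import *; from workcell import *
for n,f in (("w5",wcloud),("t3",cloud)):
    c=dict(np.load(n+".npz")); P=f(c); 
    m=inbox(P,(450,630),(-480,-310))&(P[...,2]>28)&(P[...,2]<45)
    for b in blobs(m,P,60): print(n,b[0],b[1],b[2],b[3])
    m=inbox(P,(450,630),(-480,-310))&(P[...,2]>3)&(P[...,2]<15); print("board",np.median(P[m][:,2]))
s=read_state()
for a in (np.deg2rad(4)-np.pi/2,A-np.pi/2):
    for xy in ((579,-360),fx(-43,24),(508,-425),fx(43,-24),fx(0,0)):
        q=inverse_kinematics(p3(xy,30),R(a)); print(None if q is None else np.round(q,2))
```

```text
w5 2050 (np.float64(308.6), np.float64(191.3)) [ 580.2 -381.9   33.8] ((580.5897216796875, -383.6497802734375), (26.22047233581543, 100.09046936035156), 4.546710968017578)
w5 2014 (np.float64(242.6), np.float64(204.0)) [ 508.  -401.7   33.9] ((507.80462646484375, -404.0714416503906), (26.63836669921875, 99.84172058105469), 3.6534647941589355)
board 7.968134522321122
t3 65 (np.float64(364.8), np.float64(175.9)) [ 579.  -343.8   35.2] ((577.30029296875, -349.56964111328125), (24.949655532836914, 37.35162353515625), 6.47923469543457)
board 8.86976926888633
[ 0.14  0.94  0.57  1.58 -0.64  0.81  1.04]
[-0.41  0.77  0.52  1.99 -0.7   0.57  0.67]
[ 0.27  0.92  0.55  1.64 -0.64  0.78  1.19]
[-0.34  0.88  0.56  1.73 -0.66  0.73  0.63]
[-0.38  0.82  0.54  1.86 -0.68  0.64  0.65]
[ 0.15  0.94  0.54  1.58 -0.61  0.8   1.14]
[-0.4   0.76  0.5   1.99 -0.68  0.56  0.77]
[ 0.28  0.91  0.53  1.64 -0.61  0.77  1.29]
[-0.33  0.87  0.53  1.73 -0.64  0.72  0.74]
[-0.36  0.82  0.52  1.86 -0.65  0.64  0.75]
```

```bash
cat > ins.py <<'E'
from h import *; from workcell import *
def load(c,yaw,off,shift,dest):
    t=np.deg2rad(yaw); d=np.array([-np.sin(t),np.cos(t)]); e=np.array([np.cos(t),np.sin(t)])
    g=np.array(c)+off*d; Ri=R(t-np.pi/2); gs=g+shift*e
    movep(p3(gs,100),Ri); hit=movel(p3(gs,15),max_speed=80,guard=15); print("down",hit,read_state()["eef_pos"])
    if hit: return
    clamp(); s=read_state(); print("gap",s["finger_gap"],s["gripper_force"])
    movel(p3(gs,110),max_speed=100); s=read_state(); print("lift",s["finger_gap"],s["ft_force"])
    q=fx(dest,off); Rf=R(A-np.pi/2)
    movel(p3(q,110),Rf); c=camera("wrist"); np.savez("w6.npz",**c)
    P=wcloud(c); F=tofx(P); m=(abs(F[...,0]-dest)<14)&(abs(F[...,1])<60)&(P[...,2]>105-10)&(P[...,2]<140)
    print("held",m.sum(),rect(F[m]) if m.sum()>9 else 0, np.percentile(P[m][:,2],[5,50,95]) if m.any() else 0)
    cv2.imwrite("pics/w6.png",c["image"])
    print(read_state()["finger_gap"],read_state()["time"])
def drop(off,dest):
    q=fx(dest,off)
    hit=movel(p3(q,24),max_speed=50,guard=5); s=read_state(); print("place",hit,s["eef_pos"],tofx(s["eef_pos"]),s["finger_gap"])
    open_gripper(); s=read_state(); movel(p3(q,140),max_speed=100); print(read_state()["time"])
E
python3 -c "
from ins import *
load((580.6,-383.6),4.5,24,5,-43)"
```

```text
down False [ 583.96804761 -359.44581011   15.54485486]
gap 24.916659574834046 58.953856229782104
lift 24.927831248581878 [-0.73436481  0.05765002 -5.98768531]
held 8269 ((-43.46452331542969, 17.093713760375977), (65.51529693603516, 27.963184356689453), 88.46627044677734) [116.27853061 128.49155773 129.86562597]
24.84096127425482 35.8583
```

View pics/w6.png

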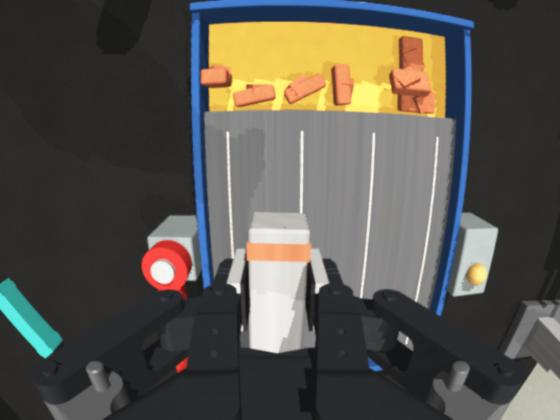

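Insert A is gripped level at (278,260) over the hinge-side lane. Its front end reaches y≈+50, so its middle is on the keeper line. I'll lower it, then load B.

```bash
python3 -c "
from ins import *
drop(24,-43)
load((507.8,-404.1),3.65,-24,0,43)"
```

```text
place True [533.61122006 -35.06507612  30.92908355] [-42.88343606  24.03521748] 24.700524543880956
39.125
down False [ 509.56843557 -428.29795256   15.55339273]
gap 24.285468001030523 60.03153383731842
lift 24.730083380137653 [-0.27879107  0.57086711 -5.04636804]
held 14280 ((43.09405517578125, -0.6637001037597656), (100.32588195800781, 27.952539443969727), 89.57362365722656) [127.35944578 128.49872874 129.65643339]
24.48460630299183 46.2333
```

View pics/w6.png

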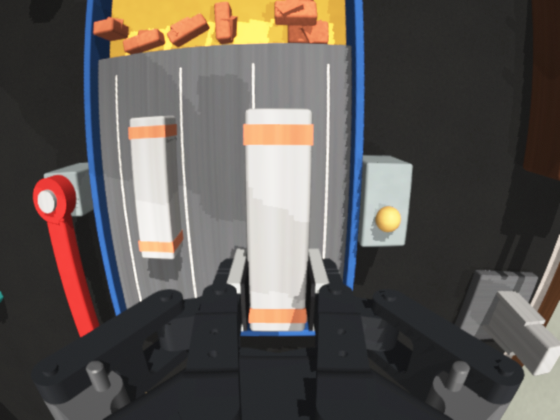

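A lies flat in its lane at (155,185), and B is held level over the other lane at (278,220). Next I'll lower B, check both, and plan the keeper arc.

Run:
```python
from ins import *
drop(-24,43)
movel(p3(fx(0,-90),200),R(A-np.pi/2)); c=camera("wrist"); P=wcloud(c); F=tofx(P)
m=(P[...,2]>44)&(P[...,2]<56)&(abs(F[...,0])<85)&(abs(F[...,1])<90)
for b in blobs(m,F,60): print("ins",b[0],b[3])
print("top z",np.median(P[m][:,2]))
# knob
m=(P[...,2]>95)&(P[...,2]<112)&(F[...,0]<-60)&(F[...,0]>-200)&(F[...,1]<-60)&(F[...,1]>-230)
print("knob",m.sum(),P[m].mean(0) if m.any() else 0, rect(P[m]) if m.any() else 0)
hp=fx(-118,0); print("hinge",hp)
# plan: tool y tangent; tool x radial. theta = keeper angle
for half in (0,np.pi):
  print("half",half)
  for th in np.arange(1.6,-0.1,-0.4):
    ang=A-th; k=hp+150*np.array([np.cos(ang),np.sin(ang)])
    q=inverse_kinematics(p3(k,76),R(ang+half)); print(round(th,2),k.round(),None if q is None else np.round(q,2))
```

```text
place True [627.12029908 -65.52268154  31.35527385] [ 42.92886385 -24.00500288] 24.608300488414624
49.5083
ins 3122 ((-43.4360466003418, -0.16839599609375), (99.08013916015625, 27.125051498413086), 89.18395233154297)
ins 3119 ((42.38411331176758, -0.2113494873046875), (99.18290710449219, 26.873018264770508), 89.68411254882812)
top z 49.88900416244701
knob 169 [ 494.48271064 -214.41966954  102.55417139] ((493.53118896484375, -215.5745086669922), (18.274200439453125, 9.018034934997559), 45.05188751220703)
hinge [464.59370428 -73.23276368]
half 0
1.6 [ 489. -221.] [-0.1   0.7   0.59  1.97 -0.63  0.65  1.07]
1.2 [ 545. -200.] [-0.1   0.73  0.51  1.86 -0.54  0.7   1.29]
0.8 [ 588. -158.] [-0.12  0.74  0.43  1.77 -0.44  0.72  1.52]
0.4 [ 611. -104.] [-0.15  0.74  0.34  1.74 -0.34  0.72  1.73]
0.0 [612. -44.] [-0.19  0.72  0.24  1.76 -0.25  0.7   1.95]
half 3.141592653589793
1.6 [ 489. -221.] [-0.4   1.08  1.22  1.99 -1.21  1.08 -1.57]
1.2 [ 545. -200.] [-0.43  1.1   1.2   1.87 -1.19  1.11 -1.32]
0.8 [ 588. -158.] [-0.47  1.08  1.14  1.79 -1.13  1.09 -1.08]
0.4 [ 611. -104.] [-0.54  1.04  1.07  1.76 -1.07  1.04 -0.83]
0.0 [612. -44.] [-0.61  0.98  0.98  1.78 -0.99  0.97 -0.57]
```

Both inserts are flat: middles at (-43,0) and (42,0) in the fixture frame, tops at 50 mm. Now I'll grasp the knob and swing the keeper along its arc.

Run:
```python
from h import *; from workcell import *
hp=fx(-118,0)
def pose(th,r=150): a=A-th; return hp+r*np.array([np.cos(a),np.sin(a)]),R(a)
k,Rk=pose(1.555); movep(p3(k,150),Rk); print(movel(p3(k,76),max_speed=80,guard=15),read_state()["eef_pos"])
clamp(); s=read_state(); print("gap",s["finger_gap"],s["gripper_force"],s["eef_pos"])
if 15<s["finger_gap"]<23:
    for th in list(np.arange(1.4,0.2,-0.15))+[0.2,0.1,0.03,-0.01,-0.03]:
        k,Rk=pose(th); movel(p3(k,76),Rk,max_speed=80 if th>.25 else 40); s=read_state()
        p=s["eef_pos"][:2]-hp; print(round(th,2),round(A-np.arctan2(p[1],p[0]),3),round(np.hypot(*p),1),s["finger_gap"].__round__(1),s["ft_force"].round(1),s["time"])
c=camera("top"); cv2.imwrite("pics/t5.png",cv2.resize(c["image"][120:250,100:420],None,fx=2.5,fy=2.5)); np.savez("t5.npz",**c)
```

```text
False [ 496.30249975 -220.03837431   76.3986944 ]
gap 18.07215534299633 58.36088240146637 [ 496.22569119 -219.87171867   76.25485265]
1.4 1.399 150.0 18.0 [-0.8  2.1  7.7] 53.125
1.25 1.25 150.0 18.4 [-1.3  2.2  7.4] 53.5583
1.1 1.1 149.9 17.9 [-1.2  1.1  7. ] 53.9917
0.95 0.95 149.9 18.3 [-1.3  0.1  7.2] 54.425
0.8 0.8 149.8 18.1 [-2.7  0.7  6.3] 54.8583
0.65 0.65 149.7 18.4 [-2.5  2.1  8.1] 55.2917
0.5 0.5 149.6 18.6 [-3.6  0.5  8.6] 55.725
0.35 0.351 149.4 18.4 [-3.9 -0.2  8.4] 56.1583
0.2 0.203 149.4 18.2 [-3.9  0.   8.9] 56.8667
0.1 0.1 149.2 18.2 [-5.9  0.6 10.9] 57.3917
0.03 0.027 149.2 18.4 [-7.   2.2 11.6] 57.8
-0.01 0.003 149.1 18.4 [-2.8 -9.2  7.1] 58.1
-0.03 0.002 149.1 18.2 [  3.2 -20.9   1.8] 58.35
```

View pics/t5.png

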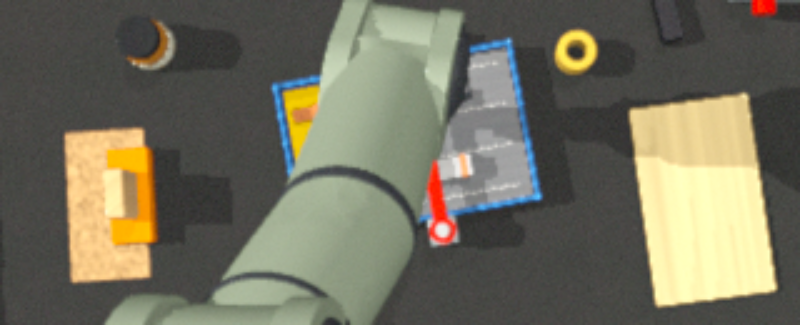

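The keeper is hard against its stop, with force rising to 21 N. The picture also shows the scraper has been knocked toward (130,195), off the pad's middle. I'll release, check the keeper, and go back to mend the scraper.

Run:
```python
from h import *; from workcell import *
open_gripper(); p=read_state()["eef_pos"]; movel(p3(p,170),max_speed=100)
movep(p3((480,340),290),R(np.deg2rad(4))); c=camera("wrist"); P=wcloud(c); t=inbox(P,(380,600),(290,430))&(P[...,2]>75)&(P[...,2]<110); print("w handle",t.sum(),rect(P[t]),np.median(P[t],0))
H=hsv(c); h,s,v=H[...,0],H[...,1],H[...,2]; m=inbox(P,(380,600),(285,440))&(P[...,2]<12)&(s>50)&(h>5)&(h<30)&(v>90); print("pad",rect(P[m]))
c=camera("top"); P=cloud(c); t=inbox(P,(380,600),(290,430))&(P[...,2]>75)&(P[...,2]<110); print("t handle",rect(P[t]))
F=tofx(P); H=hsv(c); h,s,v=H[...,0],H[...,1],H[...,2]
m=((h<4)|(h>175))&(s>170)&(P[...,2]>55)&(P[...,2]<75)&(abs(F[...,1])<40)&(abs(F[...,0])<140); x=F[m]; print("keeper",m.sum(),x.min(0),x.max(0),np.polyfit(x[:,0],x[:,1],1))
cv2.imwrite("pics/t6.png",cv2.resize(c["image"][120:250,100:420],None,fx=2.5,fy=2.5)); print(read_state()["time"])
```

```text
w handle 1171 ((503.7743835449219, 322.45355224609375), (61.056209564208984, 24.085962295532227), 4.423514366149902) [501.20079993 322.65558361  88.47430881]
pad ((493.33978271484375, 351.26605224609375), (195.1098175048828, 120.53974151611328), 4.1048455238342285)
t handle ((502.7782897949219, 323.0639343261719), (59.72172927856445, 25.62203598022461), 4.130206108093262)
keeper 221 [-132.71251983  -13.55037281] [134.67284139  15.3530162 ] [0.00421749 1.02036078]
61.8
```

View pics/t6.png

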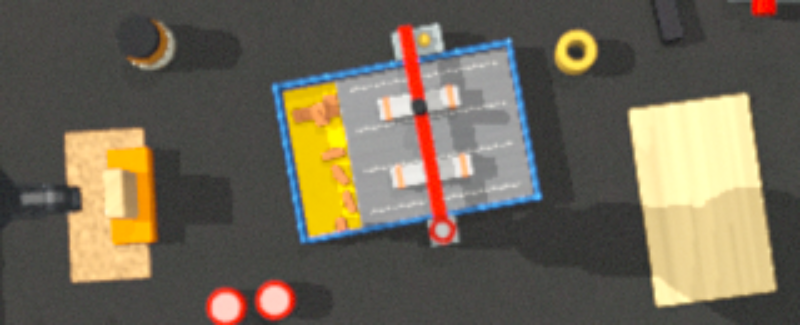

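The keeper is straight across both inserts and past the ball, and both inserts sit across its line. The scraper has moved to (503.5,322.7), 37 mm off its pad centre, so I'll put it back.

Run:
```python
from h import *; from workcell import *
p=(503.4,322.7)
movep(p3(p,140),R(np.deg2rad(4.3))); print(movel(p3(p,43),max_speed=100,guard=15)); clamp(); print(read_state()["finger_gap"])
movel(p3(p,70),max_speed=80); q=(488.9,359.5); movel(p3(q,70),R(np.deg2rad(3.9)),max_speed=80); print(read_state()["finger_gap"])
print(movel(p3(q,38),max_speed=40,guard=5),read_state()["eef_pos"]); open_gripper(); movel(p3(q,180),max_speed=100)
movep(p3((470,250),330),R(np.deg2rad(4)))
c=camera("top"); P=cloud(c); t=inbox(P,(380,600),(290,430))&(P[...,2]>75)&(P[...,2]<110); print("t handle",t.sum(),rect(P[t]),np.median(P[t],0))
c=camera("wrist"); P=wcloud(c); t=inbox(P,(380,600),(290,430))&(P[...,2]>75)&(P[...,2]<110); print("w handle",t.sum(),rect(P[t]))
cv2.imwrite("pics/w7.png",c["image"]); print(read_state()["time"],read_state()["ft_force"])
```

```text
False
23.67593055295273
23.16539932845584
True [488.76397252 359.06500888  42.56319092]
t handle 17 ((513.3251342773438, 352.87481689453125), (14.692152976989746, 6.587679386138916), 35.219818115234375) [512.31680898 351.83041281  86.52146846]
w handle 932 ((489.1103210449219, 358.842041015625), (60.556602478027344, 25.000843048095703), 4.529198169708252)
68.9667 [-0.07670907  0.21680885  0.0606418 ]
```

View pics/w7.png

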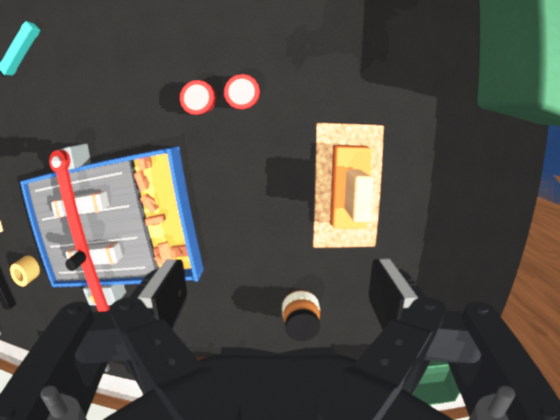

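The scraper stands upright on the pad centre at (352,187). The keeper is shut over both inserts (80,205) and (92,250), the chips are in the trough, and the robot is clear of everything, so I'm handing in.

```bash
python3 -c "
from workcell import *
print(finish_job())"
```

```text
the job is handed in; nothing more can be done
None
```

I handed the job in at about 69 s of robot time, with no verdict shown: all seven chips are in the trough, both inserts lie flat under the shut keeper, and the scraper is back on its pad after it was knocked aside once and I reset it.

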